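# Roll a board holder's thumbwheel to its gauge clip and lock it

### The job

Set the board holder for the next circuit board: with a fingertip on top of the knurled wheel, roll the wheel (its top moving away from the robot, as the orange arrow shows) until the sliding jaw's red needle stands over the middle of the yellow gauge clip, then push the red lock lever right over to its other side, away from the robot. Move the jaw by the wheel alone and do not touch the jaw itself; leave the loose things on the bench where they are, and finish clear of everything.

Things in the scene. Friction and masses are not known exactly. Their poses are not given: they have to be found in the camera images.
- holder: adjustable circuit-board holder, fixed to the bench: aluminium plate 130 (x) x 262 (y) x 12 mm; origin under its centre, z up, x away from the robot (yawed up to 0.45 rad). In its frame (mm): blue fixed rail 14 wide, 48 tall at y -118; wheel in a grey cowl 84 x 38, 60 tall, at x 0, y 40; lock lever at x 0, y 104. The orange arrow on the plate points to +x
- wheel_top (a point): highest point of the black knurled wheel's rim, mid-width, 75 mm above the bench; fixed to the holder, same axes, does not turn. Wheel: radius 30 mm (ribs are flush to the touch), 24 mm wide, axle level along the holder's y; stands 15 mm proud of the cowl's cheeks, 23 mm proud of its two ends. A fingertip pressing on top with 3 to 15 N and moving along the holder's x turns it
- wheel (a joint): angle of the knurled wheel (rad), grows as its top moves to the holder's +x (away from the robot); stops at -0.2 and 7.0. Each rad moves the jaw 4 mm towards the fixed rail; turning back moves it back. About 1 to 2 N at the rim turns it; it stays where it is left
- jaw: blue sliding jaw, 100 x 14 mm, 50 mm tall, driven by the wheel along the holder's -y; origin under its centre at the bench level, axes as holder. Not to be touched
- needle (a point): end part of the red needle on the jaw, 2 mm wide, on the holder's +x side, above the white scale, 21 mm above the bench; moves with the jaw; axes as holder
- clip: yellow gauge clip on the white scale, 34 mm (x) x 5 mm (y), fixed; where it stands along the scale differs each time. Origin at its middle, axes as holder. The needle starts on its +y side, 5 to 18 mm away
- lock (a joint): angle of the red lock lever (rad): 0 leaning towards the robot (holder -x), 1.0 fully over, leaning to the holder's +x; stays where it is left
- lock_tip (a point): middle of the red ball (26 mm diameter) on the end of the lock lever, moves with the lever: in the holder's frame it starts at x -24, y 104, z 78 mm and ends at x +24, z 78. The lever pivots level along the holder's y at x 0, z 34 mm, 50 mm from the ball's middle, over a grey block 70 x 50 mm whose top is 37 mm above the bench (round boss 47 mm). About 1.5 N on the ball moves it
- board: loose green circuit board, 55 x 150 x 12 mm with six white connectors, lying on the bench on the robot's side of the holder; origin under its centre, long side along its y. Leave alone.
- terminal_a: loose orange terminal block 14 x 34 x 16 mm, lying on the holder's base plate between its two rails; origin under its centre. Leave alone.
- terminal_b: loose orange terminal block 14 x 34 x 16 mm, on the bench beyond the holder; origin under its centre. Leave alone.
- plug: loose metal connector plug 60 x 44 x 14 mm, on the bench beyond the holder; origin under its centre. Leave alone.
- screwdriver: loose black-handled screwdriver 170 mm long, on the bench to the left of the holder; lies along its x. Leave alone.
- parts_bin: loose black open parts bin 90 x 130 x 50 mm, on the bench to the right of the holder; origin under its centre. Leave alone.
- flux_jar: loose closed jar, 44 mm diameter, 60 mm tall, on the bench beyond the holder; origin under its centre. Leave alone.

How it is judged:
On the way, in this order (a step that is already met when the one before it is completed fails the run):
1. the needle stands over the yellow clip (within 2 mm of its middle) and the wheel is still, before the lock lever is pushed (y of needle in the frame of clip between -0.002 and 0.002 m and velocity of joint wheel between -0.05 and 0.05 rad/s and value of joint lock below 0.3 rad), for 0.3 s.
2. the lock lever is pushed right over (value of joint lock above 0.8 rad), for 0.2 s.
At the end, for the whole second after the job is handed in: The needle stands within 2 mm of the middle of the yellow clip, the wheel is at rest, and the lock lever is over to at least 0.8 of its 1.0 rad (y of needle in the frame of clip between -0.002 and 0.002 m and velocity of joint wheel between -0.05 and 0.05 rad/s and value of joint lock above 0.8 rad); the robot touches nothing.
It fails at once if the jaw is touched by the robot (over 1 N): it is moved by the wheel alone (contact force between any of the fingers, the arm and jaw above 1 N).
It fails at once if a loose thing is pushed, lifted or carried more than 15 mm (distance of any of board, terminal_a, terminal_b, plug, screwdriver, parts_bin, flux_jar from where it was at the start of the episode above 0.015 m).
It also fails if it takes over 58 s, if anything falls off the work surface, if the arm or the gripper's body presses on something with over 40 N, if the wrist force passes 120 N, or if a joint passes its speed limit or range.

### The arm

A 6-joint arm with a two-finger parallel gripper is mounted at the origin on the work surface. World frame = base frame: x ahead of the robot, y to its left, z up, the work surface at z = 0. Lengths are in m, angles in rad, forces in N, time in s.
With the tool pointing down it reaches from about 0.4 to 0.825 m from the base axis. Payload 7 kg.
Tool frame: the origin (TCP) lies on the centre line of the jaws, within the pads' length; the fingertips stand 19 mm ahead of it and the grasp point (between the pads) is the TCP; z points along the fingers, y is the line along which they close (so a half turn about z gives the same grasp; the last joint's range is limited). The gripper opens to 88 mm and grips with 3 to 60 N. Pads are 19 mm wide; open, the fingers measure 130 mm over their backs; the gripper's body (78 mm by 193 mm) begins 47 mm behind the grasp point.
Start: joints at [-0.825, 0.359, 0.012, 0, -1.224, -0.288], TCP at [0.298, -0.605, 0.246] pointing down, gripper open.
Joint ranges: [-3.07, 3.07], [-1.43, 2.12], [-1.02, 1.25], [-3.03, 1.67], [-3.05, -0], [-3.03, 3.03]. Speed limits (rad/s): [2.39, 2.39, 3.01, 3.14, 3.14, 3.14].

### API

Orientations are given as [roll, pitch, yaw] about the fixed x, y, z axes, in that order (R = Rz(yaw) Ry(pitch) Rx(roll)).
In Python, from station import arm, imaging, models gives the robot as it stands.
- The arm moves only by the tool play_rows, never from a script. Its arguments are lists of equal length, an entry for each row: "travel": the shift along the tool's x, y, z in units of 25 mm (1.0 is 25 mm), a list of three; "twist": the turn about the tool's z in units of 0.15 rad (1.0 is 0.15 rad). A call has 1 to 8 rows; each row shifts and turns the commanded pose from where the row before left it, along the tool's axes as they then stand; what a row does not reach is not made up. A row lasts 1/8 s, in which the tool goes at most 62.5 mm and 10.7 degrees, less where a joint would pass 70% of its speed; a pose out of reach is approached as far as the arm can. A call with a number of a shift or a turn outside -1 to 1 is refused whole. A call with a gripper value outside its range is refused whole. "fingers" is the opening, from 0 (shut) to 1 (fully open), set as the call begins (left out, the last holds). The fingers move at their own pace and stop on an object; "newtons" is the grip in N (left out, the last holds). Time passes only in rows, so rows that do not move let the fingers close. It gives the time, the measured TCP pose, the force, the opening and the grip force at its end, in the units of the state.
- arm.get_state(): the state, without advancing time (a new reading comes with each control period).
- imaging.grab_frame(name): name is "scene" or "top"; returns a dict with "pixels" (480x640x3 uint8, red, green, blue), "fx", "fy", "cx", "cy" (pixels), "distortion" ([k1, k2, p1, p2, k3] as OpenCV has them; the pictures are not rectified), "R" (3x3) and "t" (3): a world point X has camera coordinates R X + t. Camera axes: x right, y down, z forward; pixel columns grow to the right and rows downward; lengths in m; the calibration is good to about 2 mm. A picture is of the moment at which its call begins. There is no depth.
- arm.job_done(): hands the job in; it is judged then, once.
Trained networks look in the newest picture that a camera, given by its name, has taken for a name from the list of things; names that differ only in an ending like _2 or _b are one class to them, and where a whole thing is asked for, a point or a joint stands for the part that bears it (a point fixed in the world has none). Each returns a list of dicts, best first, with "confidence" (0 to 1); they miss things now and then, are a little off and sometimes report something else, mostly with a low value. They report only what shows in the picture. A call takes as long as a camera call.
- models.boxes_of(name, camera): "extent" ([centre column, centre row, width, height] in pixels, round what is visible of it).
- models.silhouettes(name, camera): "pixels" (480x640 bool, what is visible of it) and "extent" ([centre column, centre row, width, height] in pixels, round what is visible of it).
The state is a dict: "t": time; "q": joint angles; "qd": joint speeds; "joint_efforts": joint torques, N m; "eef_pos": TCP position; "ee_rot": TCP orientation; "force": force on the tool from outside, world axes, zero at the start; "moment": the same for the moment, N m; "width": finger opening in m; "gripper_force": force on a finger pad.
Only numpy, scipy, OpenCV 4.12 (cv2) and the standard library are available. Lean on these libraries where they do the work, as an engineer would, in place of code of your own. Each camera call takes 0.05 s, during which the arm holds its last target. There are 200 camera calls.

## Working session

There is one attempt and no reset: what is moved stays moved. The work goes in short steps, Python scripts to look and compute and a tool call to move; the robot and the scene stay as the last step left them, time stands still between calls to the robot, and variables do not carry over. Pictures are saved under pics/ and viewed, at most 10 in all, crops included, and the job is handed in when it is done.

Besides the shell and the picture viewer there is one more tool, called after ">>>" as a command line: name --pt "numbers of a row" for each row, then --argument value for the rest. play_rows: Moves the arm, as the interface text tells. Shifts and turns lie within -1 to 1; 1 stands for 25 mm of shift or 0.15 rad of turn. Its arguments: {"type":"object","properties":{"travel":{"type":"array","items":{"type":"array","items":{"type":"number"}}},"twist":{"type":"array","items":{"type":"number"}},"fingers":{"type":"number"},"newtons":{"type":"number"}},"required":["travel","twist"]}

```bash
mkdir -p pics; cat > h.py <<'E'
import numpy as np, cv2
from station import arm, imaging, models
def cal(f):
    K=np.array([[f['fx'],0,f['cx']],[0,f['fy'],f['cy']],[0,0,1]]);return K,np.array(f['distortion'],float),np.array(f['R']),np.array(f['t'])
def ray(f,uv,z):
    K,D,R,t=cal(f);p=cv2.undistortPoints(np.array(uv,float).reshape(-1,1,2),K,D).reshape(-1,2)
    d=np.c_[p,np.ones(len(p))]@R;c=-R.T@t
    return c+d*((z-c[2])/d[:,2])[:,None]
def proj(f,X):
    K,D,R,t=cal(f);return cv2.projectPoints(np.array(X,float).reshape(-1,3),cv2.Rodrigues(R)[0],t,K,D)[0].reshape(-1,2)
def save(f,n): cv2.imwrite('pics/'+n,f['pixels'][:,:,::-1])
E
python3 - <<'E'
from h import *
np.set_printoptions(precision=4,suppress=True)
for c in('top','scene'):
    f=imaging.grab_frame(c);save(f,c+'0.png');K,D,R,t=cal(f);print(c,-R.T@t,K[0,0])
    for n in('wheel_top','wheel','needle','clip','lock_tip','jaw','holder'):
        for d in models.boxes_of(n,c)[:2]: print(n,np.round(d['extent'],1),round(d['confidence'],2))
s=arm.get_state();print(s['t'],s['eef_pos'],s['ee_rot'],s['force'])
E
```

```text
top [0.5221 0.0286 0.9359] 522.9891962983112
wheel_top [347.8 243.  162.6 117.8] 0.63
wheel_top [327.2 234.6  23.6  32.8] 0.47
wheel [326.2 236.2  27.2  35.4] 0.91
needle [350.4 246.4  27.5  66.2] 0.83
clip [373.6 206.3   1.8   2.5] 0.6
lock_tip [287.6 234.1  14.6  16.9] 0.76
lock_tip [348.1 242.2 161.5 117. ] 0.4
jaw [350.2 246.1  26.3  64.2] 0.97
jaw [475.8 274.8  92.9  69.1] 0.72
scene [ 1.0652 -0.1104  0.7749] 526.8903398309811
wheel_top [274.4 254.8 155.3  80.7] 0.94
wheel_top [337.7 233.6  14.6  29.6] 0.17
wheel [298.9 247.1  18.1  38.2] 0.89
needle [276.5 247.7  18.6  60.9] 0.75
clip [260.3 290.4   0.8  26.2] 0.54
lock_tip [275.2 254.1 157.4  82.2] 0.73
lock_tip [338.3 234.6  14.4  24.9] 0.62
jaw [274.4 248.8  16.9  67.7] 0.65
holder [276.4 257.5 158.2  84.6] 0.74
holder [275.4 247.8  15.5  58.9] 0.2
0.8 [ 0.2983 -0.6055  0.2456] [-3.1415  0.     -2.6838] [-0.9975  0.6528 -0.0689]
```

View pics/top0.png

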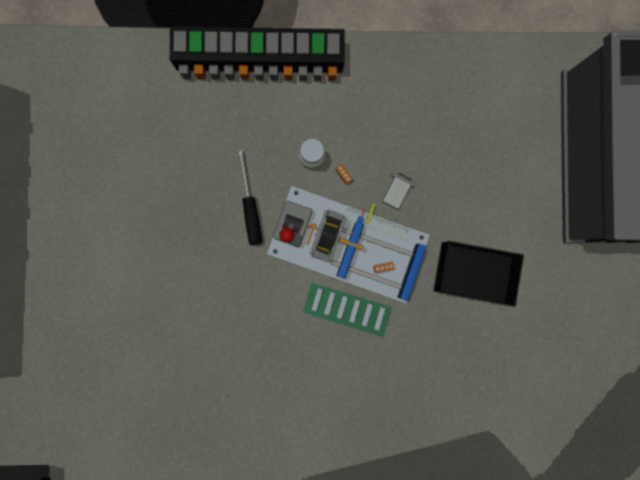

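View pics/scene0.png

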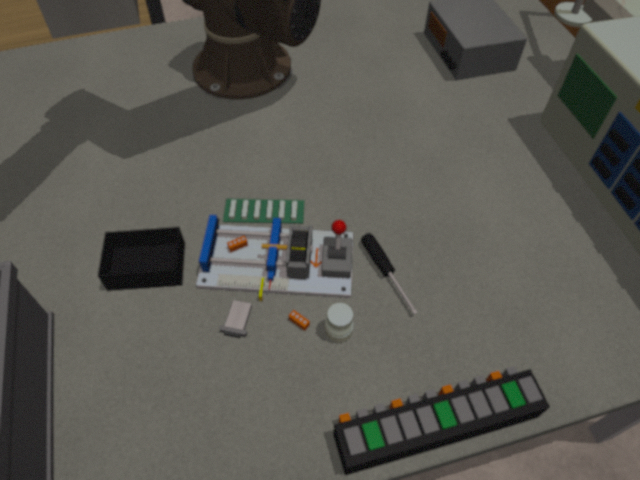

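The top view shows the holder at about (348,243), with the wheel at (327,235), the red ball at (288,234), the jaw at (350,246) and the yellow clip near (371,213). In the scene view the needle is near (269,285) and the clip at (262,288). Next I'll enlarge both.

```bash
python3 - <<'E'
from h import *
for c,(x,y) in(('top',(265,180)),('scene',(190,205))):
    f=np.mean([imaging.grab_frame(c)['pixels'].astype(float) for _ in range(4)],0)
    cr=f[y:y+125,x:x+165]
    cv2.imwrite(f'pics/{c}1.png',cv2.resize(np.clip(cr*1.3,0,255).astype('uint8')[:,:,::-1],None,fx=4.8,fy=4.8,interpolation=cv2.INTER_CUBIC))
E
```

```text
(no output)
```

View pics/top1.png

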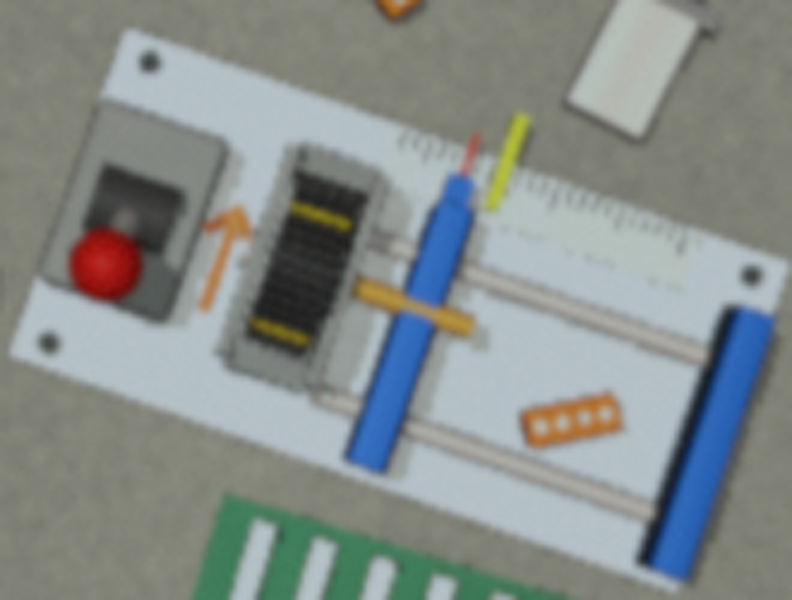

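View pics/scene1.png

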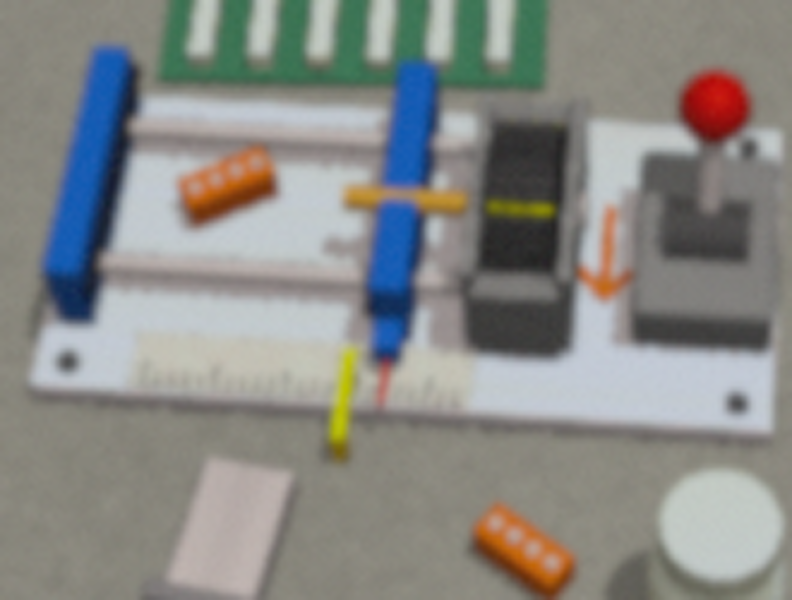

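```bash
cat > fit.py <<'E'
from h import *
from scipy.optimize import least_squares
np.set_printoptions(precision=4,suppress=True)
ft,fs=imaging.grab_frame('top'),imaging.grab_frame('scene')
off={'top':(265,180),'scene':(190,205)}
def px(c,P): return (np.array(P,float)+.5)/4.8-.5+np.array(off[c])
# holder-frame points <-> crop pixels
T=[((65,131,12),(128,30)),((65,-131,12),(787,263)),((-65,131,12),(10,356)),((-24,104,78),(105,264)),]
S=[((65,-131,12),(30,390)),((65,131,12),(773,433)),((-65,131,12),(781,128)),((-24,104,78),(715,106))]
def W(p,X):
    X=np.atleast_2d(X)/1000.;c,s=np.cos(p[2]),np.sin(p[2])
    return np.c_[p[0]+c*X[:,0]-s*X[:,1],p[1]+s*X[:,0]+c*X[:,1],X[:,2]]
def res(p):
    return np.r_[(proj(ft,W(p,[a for a,_ in T]))-px('top',[b for _,b in T])).ravel(),(proj(fs,W(p,[a for a,_ in S]))-px('scene',[b for _,b in S])).ravel()]
r=least_squares(res,[.52,.02,-.3]);p=r.x
def H(P):
    d=P[:,:2]-p[:2];c,s=np.cos(p[2]),np.sin(p[2]);return np.c_[c*d[:,0]+s*d[:,1],-s*d[:,0]+c*d[:,1]]*1000
if __name__=='__main__':
    print(p,r.fun.reshape(-1,2))
    for n,a,z in(('needle',[(476,136),(467,170)],.021),('clip',[(522,117),(494,207)],.019)): print('top',n,H(ray(ft,px('top',a),z)))
    for n,a,z in(('needle',[(386,363),(380,405)],.021),('clip',[(350,350),(339,440)],.019)): print('scene',n,H(ray(fs,px('scene',a),z)))
    print('wheel',W(p,[0,40,75]),'tip',W(p,[[-24,104,78],[24,104,78]]))
    np.save('p.npy',p)
E
python3 fit.py
```

```text
[ 0.5604 -0.0409 -0.332 ] [[-0.9744 -1.167 ]
 [ 1.105  -0.8096]
 [-0.9879 -0.0088]
 [-0.143   0.1703]
 [-1.1978 -0.9584]
 [ 0.0241 -0.5516]
 [ 0.3042 -0.1068]
 [-0.4925 -0.1447]]
top needle [[68.0628 -5.2146]
 [55.1571 -6.195 ]]
top clip [[ 80.5831 -19.0007]
 [ 45.8354 -20.1308]]
scene needle [[52.4586 -4.159 ]
 [69.3019 -4.2953]]
scene clip [[ 46.8756 -17.5992]
 [ 82.8077 -16.954 ]]
wheel [[ 0.5734 -0.0031  0.075 ]] tip [[0.5716 0.0652 0.078 ]
 [0.617  0.0496 0.078 ]]
```

>>> play_rows --pt "0 0 0" --pt "0 0 0" --pt "0 0 0" --pt "0 0 0" --pt "0 0 0" --pt "0 0 0" --pt "0 0 0" --pt "0 0 0" --twist '[-0.65, -0.65, -0.65, -0.65, -0.65, -0.65, -0.65, -0.65]' --fingers 0 --newtons 10

```text
t: 2.3
eef_pos: [0.2983, -0.6055, 0.2456]
ee_rot: [3.142, 0.0, -1.901]
force: [0.8, 1.1, 0.6]
width: 0.0132
gripper_force: 0.0
```

>>> play_rows --pt "-1 0 0" --pt "-1 0 0" --pt "-1 0 0" --pt "-1 0 0" --pt "-1 0 0" --pt "-1 0 0" --pt "-1 0 0" --pt "-1 0 0" --twist '[0, 0, 0, 0, 0, 0, 0, 0]'

```text
t: 3.3
eef_pos: [0.3639, -0.4157, 0.2457]
ee_rot: [-3.141, -0.0, -1.904]
force: [-0.4, 0.3, -0.2]
width: 0.0008
gripper_force: 0.0
```

>>> play_rows --pt "-1 0 0" --pt "-1 0 0" --pt "-1 0 0" --pt "-1 0 0" --pt "-1 0 0" --pt "-1 0 0" --pt "-1 0 0" --pt "-1 0 0" --twist '[0, 0, 0, 0, 0, 0, 0, 0]'

```text
t: 4.3
eef_pos: [0.4293, -0.2267, 0.2458]
ee_rot: [-3.141, 0.0, -1.904]
force: [-0.3, 0.0, 0.5]
width: 0.0003
gripper_force: 0.0
```

>>> play_rows --pt "-1 -0.4 0" --pt "-1 -0.4 0" --pt "-1 -0.4 0" --pt "-1 -0.4 0" --pt "-1 -0.27 0" --pt "-1 0 0" --pt "-1 0 0" --pt "-1 0 0" --twist '[0, 0, 0, 0, 0, 0, 0, 0]'

```text
t: 5.3
eef_pos: [0.5389, -0.0529, 0.2457]
ee_rot: [-3.141, 0.0, -1.904]
force: [1.1, 0.3, 0.1]
width: 0.0006
gripper_force: 0.0
```

```bash
cat > st.py <<'E'
from h import *
np.set_printoptions(precision=4,suppress=True)
p=np.load('p.npy');s=arm.get_state();e=np.array(s['eef_pos']);d=e[:2]-p[:2];c,q=np.cos(p[2]),np.sin(p[2])
F=np.array(s['force'])
print('t',s['t'],'holder mm',(c*d[0]+q*d[1])*1e3,(-q*d[0]+c*d[1])*1e3,'tip z',(e[2]-.019)*1e3,'yaw',s['ee_rot'],'F',F,'w',s['width'])
E
python3 st.py
```

```text
t 5.3 holder mm -16.423031602336888 -18.364074215069838 tip z 226.7356545583961 yaw [-3.1413  0.0002 -1.9038] F [1.1481 0.261  0.1479] w 0.0006288578505324803
```

>>> play_rows --pt "-0.8 0 0" --pt "-0.8 0 0.5" --pt "-0.74 0 1" --pt "0 0 1" --pt "0 0 1" --pt "0 0 1" --pt "0 0 1" --pt "0 0 0.3" --twist '[0, 0, 0, 0, 0, 0, 0, 0]'

```text
t: 6.3
eef_pos: [0.5565, 0.0014, 0.0984]
ee_rot: [3.139, -0.002, -1.904]
force: [-0.1, -0.2, 1.0]
width: 0.0003
gripper_force: 0.0
```

```bash
python3 st.py; python3 - <<'E'
from h import *
f=imaging.grab_frame('scene');cv2.imwrite('pics/s2.png',cv2.resize(f['pixels'][160:320,190:400,::-1],None,fx=3.7,fy=3.7,interpolation=cv2.INTER_CUBIC))
E
```

```text
t 6.3 holder mm -17.471258790541174 38.75055980576542 tip z 79.3918073539089 yaw [ 3.1387 -0.002  -1.9041] F [-0.0742 -0.1547  1.0335] w 0.00028860389671157334
```

View pics/s2.png

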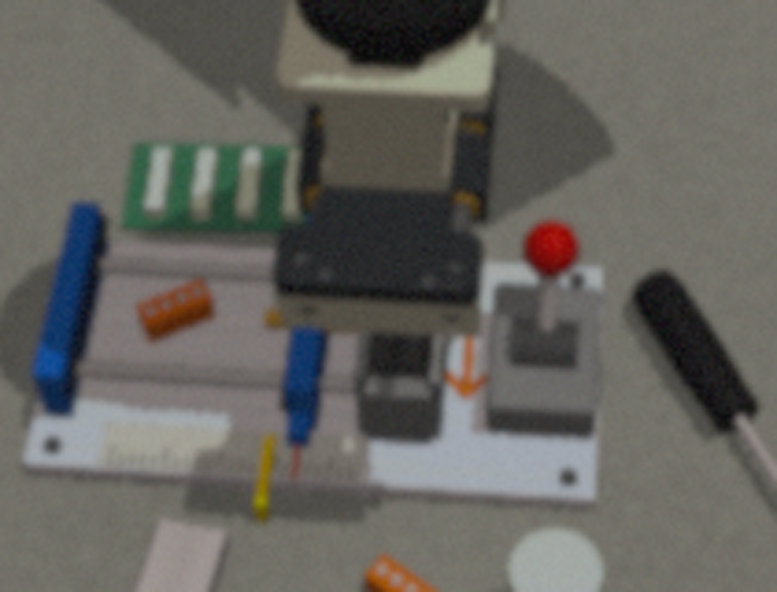

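The gripper stands over the wheel, and the needle at (296,460) and clip at (264,478) are still visible in the crop. I'll press down gently.

>>> play_rows --pt "0 0 0.1" --pt "0 0 0.08" --pt "0 0 0.04" --pt "0 0 0" --twist '[0, 0, 0, 0]'

```text
t: 6.85
eef_pos: [0.5579, 0.0016, 0.0954]
ee_rot: [-3.141, 0.0, -1.904]
force: [-0.3, 0.3, 0.7]
width: 0.0004
gripper_force: 0.0
```

>>> play_rows --pt "0 0 0.04" --pt "0 0 0.04" --pt "0 0 0" --twist '[0, 0, 0]'

```text
t: 7.22
eef_pos: [0.558, 0.0015, 0.0936]
ee_rot: [-3.141, 0.0, -1.904]
force: [-0.2, -0.4, 4.4]
width: 0.0004
gripper_force: 2.4
```

>>> play_rows --pt "0 0 0.03" --pt "0 0 0" --twist '[0, 0]'

```text
t: 7.48
eef_pos: [0.5584, 0.0015, 0.0935]
ee_rot: [-3.14, 0.0, -1.903]
force: [-2.7, -0.7, 9.0]
width: 0.0005
gripper_force: 4.7
```

>>> play_rows --pt "0 -0.2 0" --pt "0 -0.2 0" --pt "0 -0.2 0" --pt "0 -0.2 0" --pt "0 0 0" --twist '[0, 0, 0, 0, 0]'

```text
t: 8.1
eef_pos: [0.5784, -0.0053, 0.0939]
ee_rot: [-3.138, 0.001, -1.903]
force: [0.8, -2.7, 9.0]
width: 0.0004
gripper_force: 4.4
```

```bash
cat > gap.py <<'E'
from fit import *
import sys
p[:]=np.load('p.npy')
def gap():
    K=[imaging.grab_frame('scene')['pixels'].astype(float) for _ in range(3)];im=np.mean(K,0)
    y,x=np.mgrid[270:305,245:290];r,g,b=[im[270:305,245:290,i] for i in range(3)]
    w=np.clip(np.minimum(r,g)-b-25,0,None);uv=np.c_[x.ravel(),y.ravel()]
    out=[]
    for nm,w,z in(('clip',np.clip(np.minimum(r,g)-b-40,0,None),.019),('needle',np.clip(r-np.maximum(g,b)-25,0,None)*(y>278),.021)):
        h=H(ray(fs,uv,z));w=w.ravel()*((h[:,0]>52)&(h[:,0]<72));k=w>0
        m=(w[k]@h[k])/w[k].sum();out.append(m);print(nm,m,k.sum())
    print('gap',out[1][1]-out[0][1])
gap()
E
python3 gap.py; python3 st.py
```

```text
clip [ 62.3233 -17.6214] 35
needle [61.1921 -7.2738] 16
gap 10.347693125549533
t 8.35 holder mm 5.299121972892521 39.51496170371933 tip z 74.91371211896295 yaw [-3.1383  0.0007 -1.903 ] F [ 0.8721 -2.5028  8.7721] w 0.00028231348156514753
```

>>> play_rows --pt "0 -0.2 0" --pt "0 -0.2 0" --pt "0 -0.2 0" --pt "0 0 0" --pt "0 0 -0.3" --pt "0 0.7 -0.1" --pt "0 0.7 0" --pt "0 0.1 0" --twist '[0, 0, 0, 0, 0, 0, 0, 0]'

```text
t: 9.35
eef_pos: [0.5535, 0.0028, 0.1024]
ee_rot: [3.141, -0.0, -1.903]
force: [-0.1, -0.5, -0.3]
width: 0.0004
gripper_force: 0.0
```

>>> play_rows --pt "0 0 0" --pt "0 0 0.2" --pt "0 0 0.12" --pt "0 0 0.06" --pt "0 0 0" --twist '[0, 0, 0, 0, 0]'

```text
t: 9.98
eef_pos: [0.5556, 0.0022, 0.0931]
ee_rot: [-3.141, -0.0, -1.904]
force: [-2.4, 0.1, 6.3]
width: 0.0005
gripper_force: 3.2
```

```bash
python3 gap.py; python3 st.py
```

```text
clip [ 62.3323 -17.6148] 35
needle [60.4722 -8.7814] 11
gap 8.833442999872798
t 10.225 holder mm -18.528816017086335 39.21100487586451 tip z 74.17071702554738 yaw [-3.1413 -0.0002 -1.9038] F [-1.9466  0.1111  5.7157] w 0.0004966293948100656
```

>>> play_rows --pt "0 0 0.02" --pt "0 -0.24 0" --pt "0 -0.24 0" --pt "0 -0.24 0" --pt "0 -0.24 0" --pt "0 -0.24 0" --pt "0 -0.24 0" --pt "0 0 0" --twist '[0, 0, 0, 0, 0, 0, 0, 0]'

```text
t: 11.22
eef_pos: [0.5907, -0.0097, 0.0928]
ee_rot: [-3.14, 0.0, -1.904]
force: [2.1, -1.9, 4.8]
width: 0.0005
gripper_force: 2.6
```

```bash
python3 gap.py; python3 st.py
```

```text
clip [ 62.3986 -17.3836] 36
needle [ 60.9846 -14.418 ] 29
gap 2.9656711223786267
t 11.475 holder mm 18.0704233494151 39.42783808884745 tip z 73.88003687815771 yaw [-3.1398  0.0004 -1.9034] F [ 1.3242 -2.3067  5.1111] w 0.000729456194184354
```

>>> play_rows --pt "0 0 -0.3" --pt "0 0.7 -0.1" --pt "0 0.7 0" --pt "0 0.04 0" --pt "0 0 0" --pt "0 0 0.2" --pt "0 0 0.12" --pt "0 0 0.08" --twist '[0, 0, 0, 0, 0, 0, 0, 0]'

```text
t: 12.48
eef_pos: [0.5558, 0.0022, 0.0928]
ee_rot: [-3.141, -0.0, -1.903]
force: [-5.6, 0.6, 18.4]
width: 0.0004
gripper_force: 9.7
```

```bash
python3 gap.py; python3 st.py; python3 - <<'E'
from h import *
f=np.mean([imaging.grab_frame('scene')['pixels'].astype(float) for _ in range(3)],0)
cv2.imwrite('pics/s3.png',cv2.resize(f[262:312,235:300,::-1],None,fx=12,fy=12,interpolation=cv2.INTER_CUBIC))
E
```

```text
clip [ 62.3903 -17.3781] 36
needle [ 60.8263 -14.4533] 27
gap 2.9248305768233607
t 12.725 holder mm -18.305707653543323 39.21036491156953 tip z 74.1247151737186 yaw [-3.1407 -0.0001 -1.9036] F [-1.909   0.4424 10.5977] w 0.0003043716209270256[ WARN:0@2.925] global loadsave.cpp:1063 imwrite_ Unsupported depth image for selected encoder is fallbacked to CV_8U.
```

View pics/s3.png

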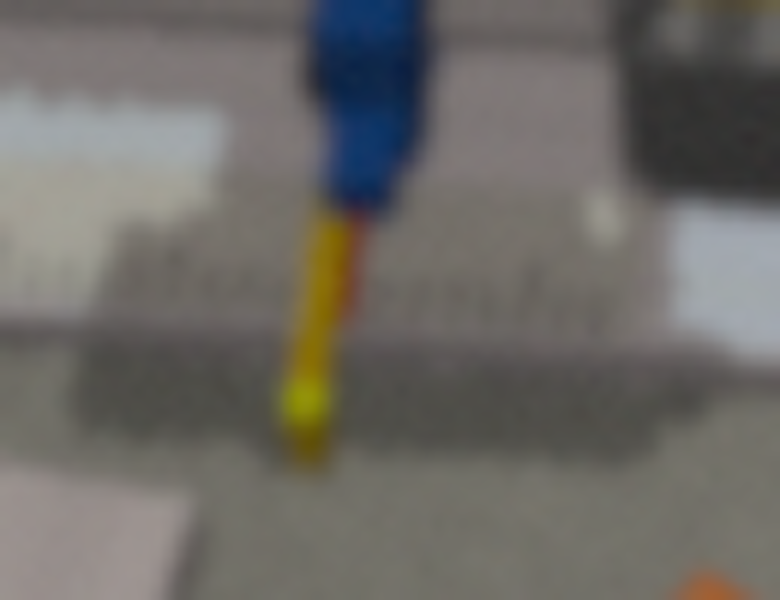

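The red needle (355,265) is alongside the clip's right edge (320,280), so the centres are about 3.3 mm apart. I'll roll another 25 mm.

>>> play_rows --pt "0 -0.2 0" --pt "0 -0.2 0" --pt "0 -0.2 0" --pt "0 -0.2 0" --pt "0 -0.2 0" --pt "0 0 0" --twist '[0, 0, 0, 0, 0, 0]'

```text
t: 13.62
eef_pos: [0.5808, -0.0063, 0.0936]
ee_rot: [-3.139, 0.0, -1.903]
force: [0.6, -2.6, 9.0]
width: 0.0009
gripper_force: 4.4
```

>>> play_rows --pt "0 0 -0.5" --pt "0 0 -1" --pt "0 0.8 -1" --pt "0 0.8 -1" --pt "0 0.8 0" --pt "0 0.8 0" --pt "0 0.8 0" --pt "0 0.8 0" --twist '[0, 0, 0, 0, 0, 0, 0, 0]'

```text
t: 14.62
eef_pos: [0.4646, 0.0337, 0.1799]
ee_rot: [3.141, -0.0, -1.904]
force: [0.9, 0.6, 0.1]
width: 0.0006
gripper_force: 0.0
```

```bash
python3 gap.py; python3 st.py; python3 - <<'E'
from h import *
o=[]
for c,(x,y) in(('scene',(238,262)),('top',(345,195))):
    f=np.mean([imaging.grab_frame(c)['pixels'].astype(float) for _ in range(4)],0)
    o.append(cv2.resize(np.clip(f[y:y+50,x:x+40,::-1]*1.2,0,255).astype('uint8'),None,fx=10,fy=10,interpolation=cv2.INTER_CUBIC))
cv2.imwrite('pics/s4.png',np.hstack(o))
E
```

```text
clip [ 66.0335 -18.0945] 31
needle [ 59.97   -17.0229] 22
gap 1.0715769597939655
t 14.875 holder mm -113.61044963823447 39.77748778338146 tip z 161.089969772203 yaw [-3.141   0.0004 -1.9031] F [-0.7975  0.5769 -0.0394] w 0.000781712486292993
```

View pics/s4.png

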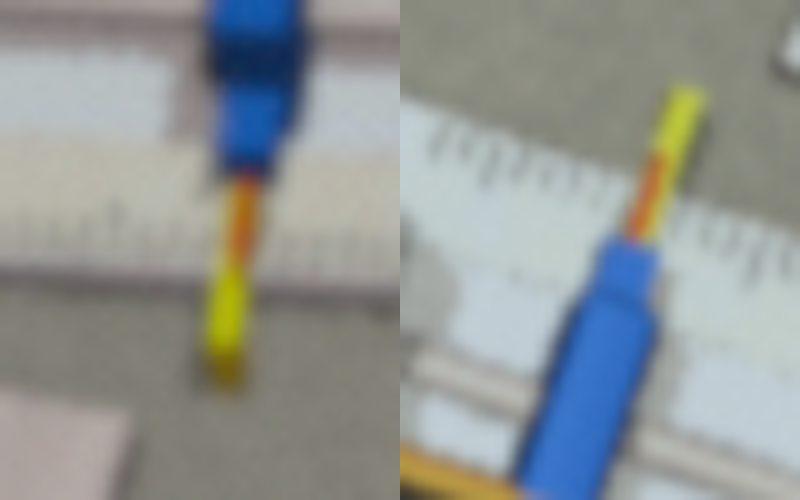

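Both crops show the red needle lying on the yellow clip. It is still about 1 mm to the start (+y) side of the middle, so I'll roll about 8 mm more.

>>> play_rows --pt "0 -0.8 0" --pt "0 -0.8 0" --pt "0 -0.8 0" --pt "0 -0.8 0" --pt "0 -0.8 1" --pt "0 -0.34 1" --pt "0 0 1" --pt "0 0 0.2" --twist '[0, 0, 0, 0, 0, 0, 0, 0]'

```text
t: 16.27
eef_pos: [0.568, -0.0031, 0.0976]
ee_rot: [3.139, -0.002, -1.905]
force: [-0.1, -1.1, 0.9]
width: 0.0002
gripper_force: 0.0
```

>>> play_rows --pt "0 0 0" --pt "0 0 0.12" --pt "0 0 0.07" --pt "0 0 0" --twist '[0, 0, 0, 0]'

```text
t: 16.77
eef_pos: [0.5682, -0.0019, 0.0954]
ee_rot: [-3.141, 0.0, -1.904]
force: [0.6, -0.4, 0.5]
width: 0.0003
gripper_force: 0.0
```

```bash
python3 st.py
```

```text
t 16.775 holder mm -5.33757818137973 39.42128780121992 tip z 76.44901338145138 yaw [-3.1411  0.0004 -1.9036] F [ 0.6496 -0.4273  0.4529] w 0.0003156878848508493
```

>>> play_rows --pt "0 0 0.06" --pt "0 0 0.06" --pt "0 0 0" --twist '[0, 0, 0]'

```text
t: 17.15
eef_pos: [0.5696, -0.0022, 0.0941]
ee_rot: [-3.138, 0.001, -1.903]
force: [-1.3, -3.2, 12.3]
width: 0.0004
gripper_force: 6.1
```

>>> play_rows --pt "0 -0.1 0" --pt "0 -0.12 0" --pt "0 -0.1 0" --pt "0 0 0" --pt "0 0 0" --twist '[0, 0, 0, 0, 0]'

```text
t: 17.77
eef_pos: [0.5774, -0.0049, 0.094]
ee_rot: [-3.138, 0.001, -1.903]
force: [-0.7, -2.0, 10.8]
width: 0.0004
gripper_force: 5.1
```

>>> play_rows --pt "0 0 -0.5" --pt "0 0 -1" --pt "0 0.8 -1" --pt "0 0.8 -1" --pt "0 0.8 0" --pt "0 0.8 0" --pt "0 0.8 0" --pt "0 0.8 0" --twist '[0, 0, 0, 0, 0, 0, 0, 0]'

```text
t: 18.77
eef_pos: [0.4613, 0.0349, 0.1797]
ee_rot: [-3.142, 0.0, -1.904]
force: [0.9, 0.1, -0.0]
width: 0.0001
gripper_force: 0.0
```

```bash
python3 st.py; python3 - <<'E'
from h import *
o=[]
for c,(x,y) in(('scene',(238,262)),('top',(345,195))):
    f=np.mean([imaging.grab_frame(c)['pixels'].astype(float) for _ in range(4)],0)
    o.append(cv2.resize(np.clip(f[y:y+50,x:x+40,::-1]*1.2,0,255).astype('uint8'),None,fx=10,fy=10,interpolation=cv2.INTER_CUBIC))
cv2.imwrite('pics/s5.png',np.hstack(o))
E
```

```text
t 18.775 holder mm -118.4190707038204 39.33724006806576 tip z 160.69043763229004 yaw [-3.1416  0.0001 -1.9039] F [ 0.9042  0.131  -0.0246] w 8.275086032039026e-05
```

View pics/s5.png

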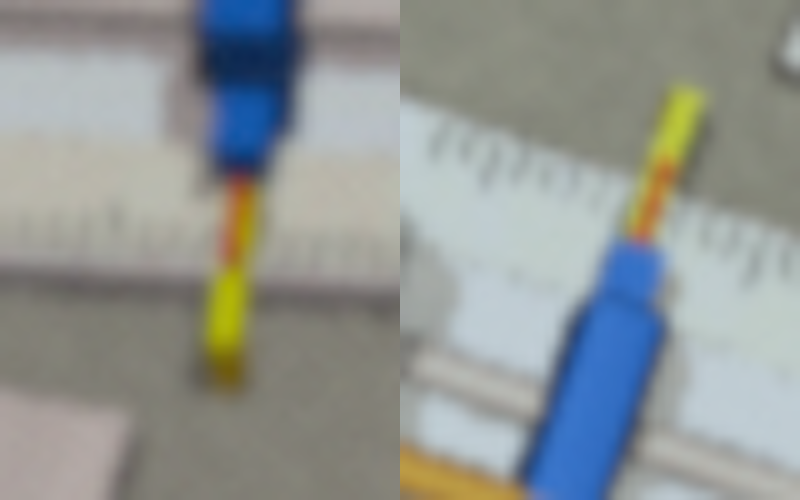

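```bash
cat > off.py <<'E'
from fit import *
p[:]=np.load('p.npy')
for c,f,(x0,y0,x1,y1) in(('top',ft,(355,195,385,225)),('scene',fs,(250,270,280,305))):
    A=cv2.imread(f'pics/{c}0.png')[:,:,::-1].astype(float);B=np.mean([imaging.grab_frame(c)['pixels'].astype(float) for _ in range(5)],0)
    y,x=np.mgrid[y0:y1,x0:x1];uv=np.c_[x.ravel(),y.ravel()];A=A[y0:y1,x0:x1];B=B[y0:y1,x0:x1]
    wc=np.clip(np.minimum(A[...,0],A[...,1])-A[...,2]-50,0,None).ravel()
    wn=(np.clip((A-B)[...,1]-20,0,None)*(B[...,0]>B[...,2]+30)*(A[...,1]>A[...,2]+30)).ravel()
    hn=H(ray(f,uv,.021))
    for lo,hi in((57,68),(59,66)):
        k=(hn[:,0]>lo)&(hn[:,0]<hi);n=wn[k]@hn[k]/wn[k].sum()
        for z in(.015,.018,.021):
            hc=H(ray(f,uv,z));kc=(hc[:,0]>lo)&(hc[:,0]<hi);m=wc[kc]@hc[kc]/wc[kc].sum();print(c,z,'needle',n,(wn[k]>0).sum(),'clip',m,'off',n[1]-m[1])
E
python3 off.py
```

```text
top 0.015 needle [ 61.8874 -19.1731] 10 clip [ 62.665  -19.2794] off 0.1062573152855677
top 0.018 needle [ 61.8874 -19.1731] 10 clip [ 62.8722 -19.0203] off -0.1528679250383611
top 0.021 needle [ 61.8874 -19.1731] 10 clip [ 62.7423 -18.8785] off -0.29467099386135587
top 0.015 needle [ 62.7274 -19.1231] 7 clip [ 62.5525 -19.3072] off 0.18408749168244753
top 0.018 needle [ 62.7274 -19.1231] 7 clip [ 62.919 -19.046] off -0.07711311129493126
top 0.021 needle [ 62.7274 -19.1231] 7 clip [ 62.5209 -18.8099] off -0.3132048255187172
scene 0.015 needle [ 62.7044 -18.3453] 16 clip [ 61.7582 -18.1783] off -0.16699250830019352
scene 0.018 needle [ 62.7044 -18.3453] 16 clip [ 62.1978 -17.8003] off -0.5449934384189774
scene 0.021 needle [ 62.7044 -18.3453] 16 clip [ 62.5366 -17.2392] off -1.106164171036827
scene 0.015 needle [ 62.8096 -18.4332] 9 clip [ 61.8705 -18.2624] off -0.17082841710865893
scene 0.018 needle [ 62.8096 -18.4332] 9 clip [ 62.5715 -17.7633] off -0.6699859586897254
scene 0.021 needle [ 62.8096 -18.4332] 9 clip [ 62.5729 -17.2096] off -1.22363652258651
```

>>> play_rows --pt "-0.9 0 0" --pt "-0.9 0 0" --pt "-0.8 0 0.6" --pt "0 0 1" --pt "0 0 1" --pt "0 0 1" --pt "0 0 0" --pt "0 0 0" --twist '[0, 0, 0, 0, 0, 0, 0, 0]'

```text
t: 20.78
eef_pos: [0.4839, 0.0966, 0.0897]
ee_rot: [-3.142, -0.0, -1.903]
force: [-0.3, 0.2, 0.2]
width: 0.0005
gripper_force: 0.0
```

>>> play_rows --pt "0 -0.6 0" --pt "0 -0.6 0" --pt "0 -0.6 0" --pt "0 -0.6 0" --pt "0 -0.6 0" --pt "0 0 0" --twist '[0, 0, 0, 0, 0, 0]'

```text
t: 21.52
eef_pos: [0.5555, 0.071, 0.0893]
ee_rot: [-3.141, -0.0, -1.905]
force: [-0.3, 0.6, 0.2]
width: -0.0
gripper_force: 0.0
```

```bash
python3 st.py
```

```text
t 21.525 holder mm -41.14189318854285 104.22814973738987 tip z 70.26881836479357 yaw [-3.1414 -0.     -1.9049] F [-0.2601  0.6294  0.1772] w -1.3263818257363083e-05
```

>>> play_rows --pt "0 -0.3 0" --pt "0 -0.3 0" --pt "0 -0.3 0" --pt "0 -0.3 0" --pt "0 0 0" --twist '[0, 0, 0, 0, 0]'

```text
t: 22.15
eef_pos: [0.5834, 0.0615, 0.0894]
ee_rot: [-3.141, 0.0, -1.904]
force: [-1.0, -0.6, -0.2]
width: 0.0006
gripper_force: 0.0
```

```bash
python3 - <<'E'
from h import *
import fit
f=imaging.grab_frame('scene');s=slice(None)
im=f['pixels'];r,g,b=[im[200:275,300:370,i].astype(int) for i in range(3)]
k=(r>90)&(g<50)&(b<50);y,x=np.nonzero(k);print('ball px',x.mean()+300,y.mean()+200,k.sum())
for q in np.linspace(0,1,6):
    a=q-.5;print(q,proj(f,fit.W(np.load('p.npy'),[50*np.sin(a),104,34+50*np.cos(a)])))
E
```

```text
ball px nan nan 0
0.0 [[338.0666 226.6006]]
0.2 [[337.9295 229.6633]]
0.4 [[337.731  233.7722]]
0.6000000000000001 [[337.4785 238.7686]]
0.8 [[337.1823 244.4407]]
1.0 [[336.8554 250.5342]]<stdin>:5: RuntimeWarning: Mean of empty slice.
  ret = ret.dtype.type(ret / rcount)
```

>>> play_rows --pt "0 -0.2 0" --pt "0 -0.2 0" --pt "0 0 0" --twist '[0, 0, 0]'

```text
t: 22.68
eef_pos: [0.5896, 0.059, 0.0891]
ee_rot: [3.137, -0.001, -1.904]
force: [-13.1, 6.8, 7.7]
width: 0.0002
gripper_force: 7.3
```

>>> play_rows --pt "0 0.5 0" --pt "0 0.8 0" --pt "0 0.8 0" --pt "0 0.8 0" --pt "0 0.8 -1" --pt "0 0.8 -1" --pt "0 0.8 -1" --pt "0 0.8 -1" --twist '[0, 0, 0, 0, 0, 0, 0, 0]'

```text
t: 23.68
eef_pos: [0.4477, 0.1084, 0.1906]
ee_rot: [-3.141, 0.001, -1.904]
force: [0.2, 1.0, 0.1]
width: 0.0003
gripper_force: 0.0
```

```bash
python3 st.py; python3 off.py | grep 18\ ;python3 - <<'E'
from h import *
f=imaging.grab_frame('scene');cv2.imwrite('pics/s6.png',cv2.resize(f['pixels'][180:330,190:400,::-1],None,fx=3.7,fy=3.7,interpolation=cv2.INTER_CUBIC))
im=f['pixels'];r,g,b=[im[200:275,315:370,i].astype(int) for i in range(3)]
k=(r>90)&(g<50)&(b<50);y,x=np.nonzero(k);print('ball px',x.mean()+315,y.mean()+200,k.sum())
E
```

```text
t 23.675 holder mm -155.2177327476081 104.47912662563921 tip z 171.62313931361334 yaw [-3.1405  0.0008 -1.9037] F [0.1973 1.0247 0.0906] w 0.00031041168689092805
top 0.018 needle [ 61.9578 -19.1595] 10 clip [ 62.8722 -19.0203] off -0.13919260423481106
top 0.018 needle [ 62.7435 -19.1243] 7 clip [ 62.919 -19.046] off -0.07827001791720889
scene 0.018 needle [ 62.7155 -18.3389] 16 clip [ 62.1978 -17.8003] off -0.5385566560951567
scene 0.018 needle [ 62.805  -18.3997] 9 clip [ 62.5715 -17.7633] off -0.6364290171553826
ball px 337.5 250.0 146
```

View pics/s6.png

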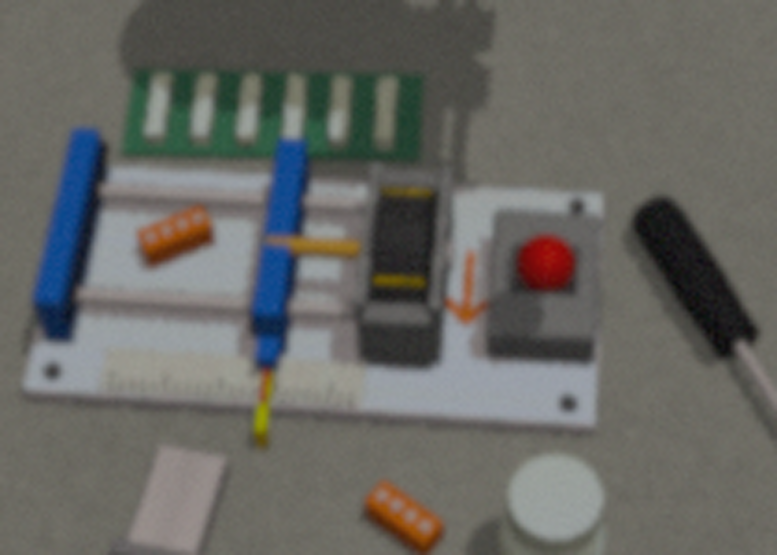

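The lever is fully over: the ball is at (337.5,250), and 1.0 rad predicts (336.9,250.5). The needle is on the clip, the loose things haven't moved, and the arm is clear.

```bash
python3 -c "
from station import arm
print(arm.job_done())"
```

```text
the job is handed in; nothing more can be done
None
```

I handed the job in at about 24 s of the 58 s allowed: the needle measured within about 0.7 mm of the clip's middle, the lock lever is fully over, and the arm finished clear; the hand-in returned no verdict.

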